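# Nest the open clip case and close its two halves

### The job

Set the open white clamshell case, with its blue clip in it, down flat between the pins of the aluminium nest, hinge on the side with the orange stripe, and let go of it while its lid is still open. Then swing the lid over (the yellow tab is there to hold it by) and press it fully shut, so that the two halves meet edge to edge all round, with the clip inside and the case still seated in the nest. Do not disturb the things standing round about.

Things in the scene. Friction and masses are not known exactly. Their poses are not given: they have to be found in the camera images.
- case: lower half of a white plastic clamshell case, loose: an open-topped shell 84 x 60 x 18 mm (x, y, z) with 3 mm walls and floor, about 0.2 kg with its lid. Origin: centre of its underside; x points to the hinge side, z up. The hinged upper half (the lid, same size) stands open beyond the +x edge, leaning back.
- case_grip (a point): point inside the lower half where it is well gripped across its 60 mm width (fingers closing along the case's y, on the outside of the long walls): 14 mm from the centre away from the hinge, 9 mm above the underside. Axes as the case.
- case_hinge (a point): middle of the hinge line of the case: 45 mm from its centre along x, 18 mm above its underside (level with the rim); the hinge line runs along the case's y.
- lid_tab (a point): grip point in the yellow pull tab on the middle of the lid's free edge; tab 14 mm wide along the hinge direction, 8 mm thick, 26 mm long, point 17 mm out from the edge. It lies 104 mm from the hinge line and 9 mm off the rim plane, on the lid's outer side (shut: 9 mm above the hinge line). Pinched along the hinge direction, the tab can turn between the finger pads.
- lid (a joint): angle of the lid hinge in rad: 0 = shut, rims touching; about 2 at the start (open, leaning back past upright); at most 2.4. The hinge is stiff and stays where it is left. When shut the lid's flat top is 36 mm above the underside of the case.
- nest: fixed aluminium nest: plate 124 x 98 x 8 mm with eight upright round-nosed pins (8 mm thick, 9.5 mm above the plate) round the case, 2 mm of play each side: pins at x = +-48, y = +-22; x = -36, y = +-36; x = 28, y = +-36 mm. Origin: centre of its underside; an orange stripe runs along its +x edge, where the hinge of the case belongs.
- nest_seat (a point): centre of the nest's top face, 8 mm above the work surface, where the centre of the case's underside belongs; axes as the nest.
- clip: blue moulded clip 22 x 62 x 16 mm lying loose in the lower half of the case, its length along the case's x; origin: centre of its underside.
- stop_block: bystander: white aluminium block 30 x 60 x 20 mm with two holes; origin: centre of its underside
- glue_bottle: bystander: small white bottle with red label and red nozzle, 33 mm across, 94 mm high; origin: centre of its underside
- masking_tape: bystander: beige roll of tape, 102 mm across, 24 mm high, lying flat; origin: centre of its underside
- the_hand_squeegee: bystander: wooden squeegee 95 x 165 x 30 mm; origin: centre of its underside

How it is judged:
By the outcome, as a careful person would: the job done as asked, in the order asked, and still so for the second after the job is handed in, with the robot touching nothing.
It also fails if it takes over 56 s, if anything falls off the work surface, if the arm or the gripper's body presses on something with over 40 N, if the wrist force passes 120 N, or if a joint passes its speed limit or range.

### The arm

A 6-joint arm with a two-finger parallel gripper is mounted at the origin on a cart in front of the work surface, level with it; the furniture and walls round the work are solid. World frame = base frame: x ahead of the robot, y to its left, z up, the work surface at z = 0. Lengths are in m, angles in rad, forces in N, time in s.
With the tool pointing down it reaches from about 0.35 to 0.975 m from the base axis. Payload 4.9 kg.
Tool frame: the origin (TCP) lies at the very end of the fingers, on their centre line; the grasp point (between the pads) lies 19 mm behind it; z points along the fingers, y is the line along which they close (so a half turn about z gives the same grasp; the last joint's range is limited). The gripper opens to 85 mm and grips with 20 to 120 N. Pads are 22 mm wide; open, the fingers measure 114 mm over their backs; the gripper's body (76 mm by 85 mm) begins 54 mm behind the grasp point. The pads swing forward as they close: fully open they stand 13 mm farther back than shut.
Start: joints at [1.076, 0.053, 1.613, -0, 1.476, -0.119], TCP at [0.229, 0.581, 0.231] pointing down, gripper open.
Joint ranges: [-3.01, 3.01], [-1.01, 2.22], [0.06, 2.58], [-1.02, 4.17], [0.09, 2.62], [-3.14, 3.14]. Speed limits (rad/s): [2.57, 2.57, 3.14, 3.14, 3.14, 3.14].

### API

Orientations are given as a unit quaternion [w, x, y, z].
In Python, from plant import r, eyes gives the robot as it stands.
- The arm moves only by the tool carry_out, never from a script. Its argument "increments" is a list of rows, each a list of 3 entries, a list of its own where there are three numbers: the shift along the tool's x, y, z in mm, then the turn about the tool's z in degrees, then the opening, from 0 (shut) to 1 (fully open). A call has exactly 10 rows; each row is the pose to reach, as a shift and turn from the pose commanded when the call began, along the tool's axes at that moment; what a row does not reach only later rows make up. A row lasts 1/10 s, in which the tool goes at most 50 mm and 8.59 degrees, less where a joint would pass 70% of its speed; a pose out of reach is approached as far as the arm can. A call with a gripper value outside its range is refused whole. The fingers move at their own pace and stop on an object; "grip_force" is the grip in N (left out, the last holds). Time passes only in rows, so rows that repeat a pose let the fingers close, or fill a call up. It gives the time, the measured TCP pose, the force, the opening and the grip force at its end, in the units of the state.
- r.get_state(): the state, without advancing time (a new reading comes with each control period).
- eyes.grab_frame(name): name is "scene" or "top" or "wrist"; returns a dict with "image" (400x640x3 uint8, red, green, blue), "fx", "fy", "cx", "cy" (pixels), "view" (4x4, takes a point from world to camera coordinates). Camera axes: x right, y up, looking along -z (the intrinsics and any distortion apply to the point x, -y, -z); pixel columns grow to the right and rows downward; lengths in m; the calibration is good to about 2 mm. A picture is of the moment at which its call begins. There is no depth.
- r.finish_job(): hands the job in; it is judged then, once.
Trained networks look in the newest picture that a camera, given by its name, has taken for a name from the list of things; names that differ only in an ending like _2 or _b are one class to them, and where a whole thing is asked for, a point or a joint stands for the part that bears it (a point fixed in the world has none). Each returns a list of dicts, best first, with "score" (0 to 1); they miss things now and then, are a little off and sometimes report something else, mostly with a low value. They report only what shows in the picture. A call takes as long as a camera call.
- eyes.masks_of(camera, thing): "mask" (400x640 bool, what is visible of it) and "location" ([column, row] in pixels, amid what is visible of it).
- eyes.tip_of(camera, thing): "location" ([column, row] in pixels: a listed point, or the origin of a listed thing).
The state is a dict: "time": time; "joint_positions": joint angles; "dq": joint speeds; "joint_efforts": joint torques, N m; "ee_pos": TCP position; "orientation": TCP orientation; "wrist_force": force on the tool from outside, world axes, zero at the start; "wrist_torque": the same for the moment, N m; "grip_width": finger opening in m; "gripper_force": force on a finger pad.
Only numpy, scipy, OpenCV 4.12 (cv2) and the standard library are available. Lean on these libraries where they do the work, as an engineer would, in place of code of your own. Each camera call takes 0.05 s, during which the arm holds its last target. There are 200 camera calls.

## Working session

There is one attempt and no reset: what is moved stays moved. The work goes in short steps, Python scripts to look and compute and a tool call to move; the robot and the scene stay as the last step left them, time stands still between calls to the robot, and variables do not carry over. Pictures are saved under pics/ and viewed, at most 10 in all, crops included, and the job is handed in when it is done.

Besides the shell and the picture viewer there is one more tool, called as name([rows], argument=value, ...), one row to a line, values as JSON. carry_out: Moves the arm, as the interface text tells. Its arguments: {"type":"object","properties":{"increments":{"type":"array"},"grip_force":{"type":"number"}},"required":["increments"]}

```bash
ls; mkdir -p pics; cat > h.py <<'E'
import numpy as np, cv2
from scipy.spatial.transform import Rotation as R
from plant import r, eyes
def ray(f,px):
    # returns origin, dir in world
    d=f.get("dist",None)
    c=np.array([(px[0]-f["cx"])/f["fx"],-(px[1]-f["cy"])/f["fy"],-1.])
    V=np.array(f["view"]); Rm=V[:3,:3]; o=-Rm.T@V[:3,3]
    return o,Rm.T@c
def at_z(f,px,z):
    o,d=ray(f,px); return o+d*(z-o[2])/d[2]
def tri(rays):
    A=np.zeros((3,3));b=np.zeros(3)
    for o,d in rays:
        d=d/np.linalg.norm(d);P=np.eye(3)-np.outer(d,d);A+=P;b+=P@o
    p=np.linalg.solve(A,b)
    return p,[np.linalg.norm(np.cross(p-o,d/np.linalg.norm(d))) for o,d in rays]
def proj(f,p):
    V=np.array(f["view"]);c=V[:3,:3]@p+V[:3,3]
    return np.array([f["cx"]+f["fx"]*c[0]/-c[2],f["cy"]+f["fy"]*-c[1]/-c[2]])
def state():
    s=r.get_state(); q=s["orientation"]
    return s,np.array(s["ee_pos"]),R.from_quat([q[1],q[2],q[3],q[0]])
E
python3 - <<'E'
from h import *
np.set_printoptions(precision=4,suppress=True)
s,p,q=state(); print(s["time"],p,q.as_matrix(),s["grip_width"])
fs={}
for n in("scene","top"):
    f=fs[n]=eyes.grab_frame(n); print(n,[k for k in f if k!="image"],f["fx"],f["cx"],np.linalg.inv(f["view"])[:3,3])
    if "dist" in str(f.keys()): print({k:f[k] for k in f if 'dist' in k})
    cv2.imwrite(f"pics/{n}0.png",f["image"][:,:,::-1])
for t in("case","case_grip","case_hinge","lid_tab","nest","nest_seat","clip","stop_block","glue_bottle","masking_tape","the_hand_squeegee"):
    rs=[]
    for n in fs:
        o=eyes.tip_of(n,t)
        for d in o[:2]: print(t,n,round(d["score"],2),np.round(d["location"],1))
        if o: rs.append(ray(fs[n],o[0]["location"]))
    if len(rs)==2: print("   ",*tri(rs))
E
```

```text
pics
0.0 [0.2291 0.5808 0.2301] [[-0.9302  0.367  -0.001 ]
 [ 0.367   0.9302 -0.0018]
 [ 0.0002 -0.002  -1.    ]] 0.08556794380824158
scene ['fx', 'fy', 'cx', 'cy', 'view'] 450.47010237448495 321.5864593429838 [-0.4071 -1.0162  0.666 ]
top ['fx', 'fy', 'cx', 'cy', 'view'] 433.99541219043635 321.26986492703946 [ 0.1971 -0.0221  1.3849]
case scene 0.75 [303. 195.]
case top 0.78 [263.8 172.1]
    [0.5641 0.1923 0.0022] [np.float64(0.00566745763607641), np.float64(0.005667457636076266)]
case_grip scene 0.64 [299.8 192.3]
case_grip scene 0.4 [258.  183.3]
case_grip top 0.79 [260.1 172.9]
    [0.5579 0.2027 0.012 ] [np.float64(0.005530585859340222), np.float64(0.005530585859340429)]
case_hinge scene 0.87 [304.9 188.9]
case_hinge top 0.87 [260.2 157.3]
    [0.6034 0.2131 0.0111] [np.float64(0.0036763252488131617), np.float64(0.0036763252488131097)]
lid_tab scene 0.76 [315.1 158.9]
lid_tab scene 0.46 [284.5 223. ]
lid_tab top 0.94 [249.5 130.7]
    [0.665  0.2331 0.1099] [np.float64(0.005390748859571542), np.float64(0.005390748859571626)]
nest scene 0.83 [387.  238.1]
nest top 0.63 [263.5 16
[... 158 characters left out ...]
233.3]
nest_seat top 0.8 [392.1 187.5]
    [ 0.5399 -0.231   0.0098] [np.float64(0.005408926173556411), np.float64(0.005408926173556443)]
clip scene 0.57 [298.9 195.9]
stop_block top 0.7 [252.9 129.2]
stop_block top 0.44 [443.8 202.6]
glue_bottle scene 0.7 [306.4 189.5]
glue_bottle scene 0.59 [261.3 185.7]
glue_bottle top 0.72 [204.2 187.2]
    [ 0.5732  0.3272 -0.0178] [np.float64(0.09795203829649651), np.float64(0.09795203829649639)]
masking_tape scene 0.96 [288.4 222. ]
masking_tape scene 0.53 [295.7 192.7]
the_hand_squeegee scene 0.95 [306.1 236.4]
the_hand_squeegee top 0.94 [341.  238.4]
    [ 0.3597 -0.0728  0.008 ] [np.float64(0.0016027490473171663), np.float64(0.0016027490473171288)]
```

View pics/top0.png

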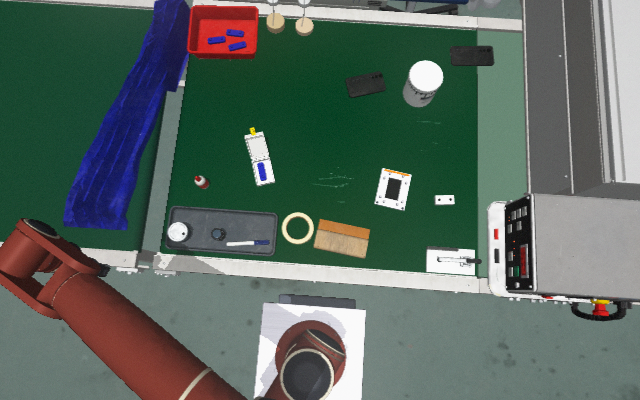

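View pics/scene0.png

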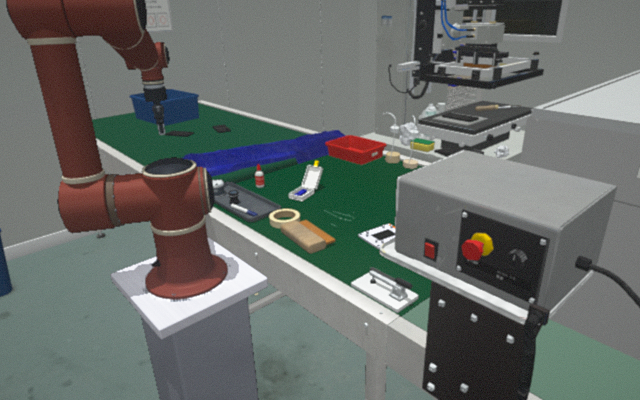

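The top view shows the case at (262,172), with its lid leaning back towards the yellow tab at (252,130). The nest is at (393,188) with the orange stripe on its far edge at (396,171). The stop block is at (445,200) and the bottle at (202,182). The scene view agrees. Next I go above the case for a close look.

carry_out([
  [[-44,-24,-4],-4,1],
  [[-88,-49,-8],-8,1],
  [[-132,-73,-12],-12,1],
  [[-177,-98,-16],-16,1],
  [[-221,-122,-20],-20,1],
  [[-265,-146,-20],-24,1],
  [[-310,-171,-20],-28,1],
  [[-354,-195,-20],-32,1],
  [[-398,-220,-20],-35,1],
  [[-442,-244,-20],-35,1],
])

```text
time: 2.2
ee_pos: [0.5484, 0.1947, 0.2516]
orientation: [0.0, -0.118, 0.993, 0.0]
wrist_force: [-0.2, 0.4, -0.2]
grip_width: 0.0857
gripper_force: 0.0
```

```bash
cat > look.py <<'E'
from h import *
import sys
np.set_printoptions(precision=4,suppress=True)
s,p,q=state(); print(s["time"],p,np.degrees(np.arctan2(*q.as_matrix()[:2,1][::-1])))
tag=sys.argv[1]; cams=sys.argv[2].split(",")
fs={n:eyes.grab_frame(n) for n in cams}
for n in fs: cv2.imwrite(f"pics/{n}_{tag}.png",fs[n]["image"][:,:,::-1]); print(n,np.linalg.inv(fs[n]["view"])[:3,3])
for t in sys.argv[3].split(","):
    t,z=t.split(":"); rs=[]
    for n in fs:
        o=eyes.tip_of(n,t)
        for d in o[:2]: print(t,n,round(d["score"],2),np.round(d["location"],1),at_z(fs[n],d["location"],float(z)))
        if o: rs.append(ray(fs[n],o[0]["location"]))
    if len(rs)>1: print("   tri",*tri(rs))
E
python3 look.py a wrist,top case:0,case_grip:.009,case_hinge:.018,lid_tab:.109,clip:.003
```

```text
2.2 [0.5484 0.1947 0.2516] 103.5086326801073
wrist [0.467  0.1741 0.3954]
top [ 0.1971 -0.0221  1.3849]
case wrist 0.96 [317. 181.] [0.5626 0.1989 0.    ]
case top 0.59 [264.3 173.7] [0.5546 0.1937 0.    ]
   tri [ 0.5752  0.2036 -0.0663] [np.float64(0.003389362348138613), np.float64(0.0033893623481385656)]
case_grip wrist 0.65 [313.1 171.2] [0.5484 0.19   0.009 ]
case_grip top 0.46 [265.9 173. ] [0.5551 0.1873 0.009 ]
   tri [0.5517 0.1886 0.0092] [np.float64(0.00353148482524515), np.float64(0.0035314848252450508)]
case_hinge wrist 0.95 [317.6 221. ] [0.6141 0.2121 0.018 ]
case_hinge top 0.66 [264.3 157.9] [0.6034 0.1962 0.018 ]
   tri [0.6106 0.205  0.0122] [np.float64(0.009174408985783571), np.float64(0.009174408985783504)]
lid_tab wrist 0.62 [323.3 294.7] [0.6672 0.2312 0.109 ]
clip wrist 0.73 [317.9 184.2] [0.5661 0.201  0.003 ]
clip top 0.39 [340.5 238.6] [ 0.3582 -0.0705  0.003 ]
   tri [0.1047 0.033  1.9424] [np.float64(0.04468750780269501), np.float64(0.04468750780269509)]
```

View pics/wrist_a.png

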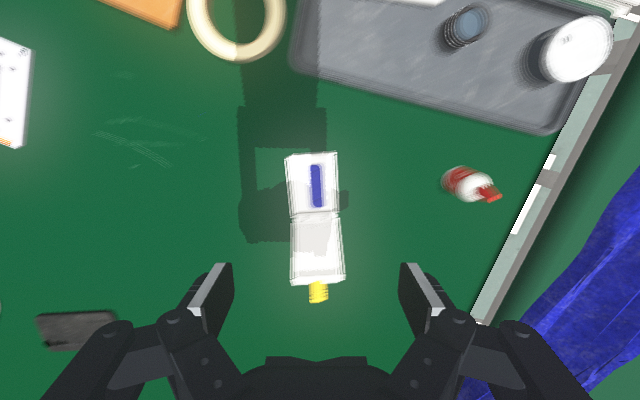

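The wrist view, slightly motion-blurred, shows the case's lower half between rows 153 and 216 with the hinge at about (316,216) and the tab at (318,292). The jaws straddle the case and the case is turned a few degrees from the tool. I take a settled picture and magnify it.

```bash
python3 look.py b wrist case:0,case_grip:.009,case_hinge:.018,lid_tab:.109,clip:.003; python3 - <<'E'
import cv2
im=cv2.imread('pics/wrist_b.png')[135:315,260:380]
cv2.imwrite('pics/crop_b.png',cv2.resize(im,None,fx=3.3,fy=3.3,interpolation=cv2.INTER_CUBIC))
E
```

```text
2.8 [0.5469 0.1974 0.2514] 103.55830842998222
wrist [0.4656 0.1767 0.3952]
case wrist 0.69 [314.7 181.6] [0.5625 0.1986 0.    ]
case_grip wrist 0.75 [315.2 172.6] [0.5479 0.1958 0.009 ]
case_hinge wrist 0.74 [315.2 218. ] [0.6088 0.2104 0.018 ]
lid_tab wrist 0.7 [315.8 220. ] [0.5763 0.2035 0.109 ]
lid_tab wrist 0.6 [321.  295.1] [0.6666 0.2314 0.109 ]
clip wrist 0.59 [315.4 184. ] [0.5649 0.2002 0.003 ]
```

View pics/crop_b.png

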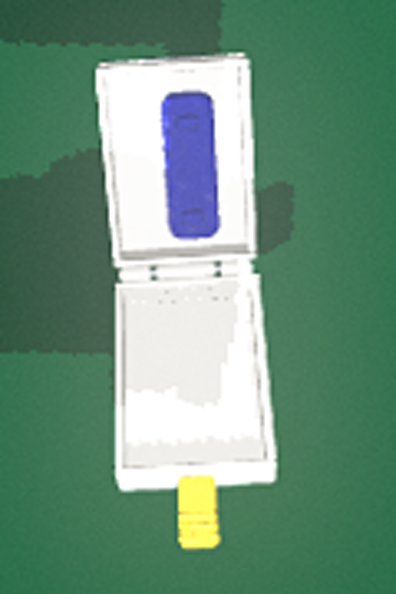

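The crop shows the lower half's rim corners at (97,63), (248,56), (113,258) and (256,255) in crop pixels, the hinge line near crop row 268 and the tab at (198,512).

```bash
python3 - <<'E'
from h import *
np.set_printoptions(precision=4,suppress=True)
f=eyes.grab_frame("wrist"); s,p,q=state(); print(p)
g=lambda u,v,z:at_z(f,(260+u/3.3,135+v/3.3),z)
a,b,c,d=[g(*x,.018) for x in((97,63),(248,56),(113,258),(256,255))]
print(a,b,c,d); print("len",np.linalg.norm(a-c),np.linalg.norm(b-d),"wid",np.linalg.norm(a-b),np.linalg.norm(c-d))
for u,v in((a,c),(b,d)): e=v-u; print("yaw",np.degrees(np.arctan2(e[1],e[0])))
for u,v in((b,a),(d,c)): e=v-u; print("yaw from width",np.degrees(np.arctan2(-e[0],e[1])))
print("centre",(a+b+c+d)/4)
print("tab",g(198,512,.109))
print("clip ctr at .019",g(190,165,.019))
E
```

```text
[0.5473 0.1966 0.2513]
[0.5304 0.1563 0.018 ] [0.514  0.2134 0.018 ] [0.6089 0.1795 0.018 ] [0.5936 0.2377 0.018 ]
len 0.08188165697723393 0.0833179223406496 wid 0.059393951223110045 0.06017788812952502
yaw 16.476628826912386
yaw 16.99732736428638
yaw from width -163.9170295209258
yaw from width -165.27637404513325
centre [0.5617 0.1967 0.018 ]
tab [0.6606 0.2277 0.109 ]
clip ctr at .019 [0.5619 0.2015 0.019 ]
```

carry_out([
  [[0,-4,40],-2.7,1],
  [[0,-4,80],-2.7,1],
  [[0,-4,120],-2.7,1],
  [[0,-4,160],-2.7,1],
  [[0,-4,190],-2.7,1],
  [[0,-4,215],-2.7,1],
  [[0,-4,232],-2.7,1],
  [[0,-4,242],-2.7,1],
  [[0,-4,248],-2.7,1],
  [[0,-4,250],-2.7,1],
])

```text
time: 4.15
ee_pos: [0.5485, 0.1927, 0.0013]
orientation: [0.0, -0.141, 0.99, 0.0]
wrist_force: [0.1, 0.2, 0.3]
grip_width: 0.0853
gripper_force: 0.0
```

carry_out([
  [[0,0,0],0,0.85],
  [[0,0,0],0,0.75],
  [[0,0,0],0,0.68],
  [[0,0,0],0,0.6],
  [[0,0,0],0,0.55],
  [[0,0,0],0,0.5],
  [[0,0,0],0,0.4],
  [[0,0,0],0,0.4],
  [[0,0,0],0,0.4],
  [[0,0,0],0,0.4],
], grip_force=80)

```text
time: 5.15
ee_pos: [0.5496, 0.193, 0.0033]
orientation: [0.001, -0.141, 0.99, 0.0]
wrist_force: [-1.8, -0.0, 5.7]
grip_width: 0.0575
gripper_force: 85.8
```

```bash
python3 look.py c wrist case:0,case_hinge:.018
```

```text
5.15 [0.5496 0.193  0.0033] 106.17264371470334
wrist [0.4689 0.1686 0.1469]
case_hinge wrist 0.77 [318.4 369. ] [0.6082 0.2105 0.018 ]
```

carry_out([
  [[0,0,-8],0,0.4],
  [[0,0,-25],0,0.4],
  [[0,0,-50],0,0.4],
  [[0,0,-80],0,0.4],
  [[0,-10,-110],0,0.4],
  [[10,-30,-130],2,0.4],
  [[20,-60,-145],6,0.4],
  [[30,-90,-150],10,0.4],
  [[40,-120,-150],14,0.4],
  [[50,-150,-150],18,0.4],
])

```text
time: 6.3
ee_pos: [0.5415, 0.0335, 0.1516]
orientation: [0.0, 0.017, 1.0, -0.0]
wrist_force: [0.3, -0.9, -2.7]
grip_width: 0.0576
gripper_force: 85.6
```

carry_out([
  [[0,-35,0],3,0.4],
  [[0,-68,0],6,0.4],
  [[0,-95,0],9,0.4],
  [[0,-110,0],10,0.4],
  [[0,-118,0],10,0.4],
  [[0,-120,0],10,0.4],
  [[0,-120,0],10,0.4],
  [[0,-120,0],10,0.4],
  [[0,-120,0],10,0.4],
  [[0,-120,0],10,0.4],
])

```text
time: 7.3
ee_pos: [0.5382, -0.0847, 0.1513]
orientation: [-0.0, 0.103, 0.995, 0.0]
wrist_force: [0.0, 0.6, -1.3]
grip_width: 0.0577
gripper_force: 85.7
```

```bash
python3 look.py d wrist nest:0,nest_seat:.008,case_hinge:.16,stop_block:0
```

```text
7.3 [ 0.5382 -0.0847  0.1513] 78.23030402191948
wrist [ 0.4564 -0.0689  0.2951]
nest wrist 0.88 [184.4 214.8] [ 0.5361 -0.2316  0.    ]
nest_seat wrist 0.84 [180.5 216.9] [ 0.5353 -0.232   0.008 ]
case_hinge wrist 0.6 [320.3 371. ] [ 0.6069 -0.0974  0.16  ]
stop_block wrist 0.69 [ 33.8 219.7] [ 0.5078 -0.395   0.    ]
```

View pics/wrist_d.png

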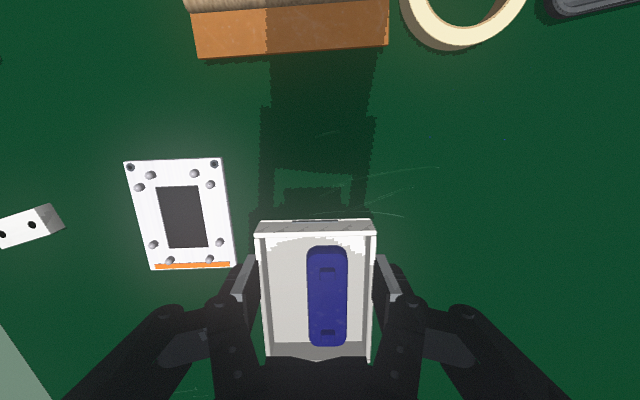

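The wrist view shows the nest plate's top corners at about (124,162), (221,158), (236,265) and (151,270) with the orange stripe at the bottom, which is the far +x edge. The case is held level, with the clip inside at (327,297). Its rim corners are near (255,236), (376,232), (266,360) and (371,360).

```bash
python3 - <<'E'
from h import *
np.set_printoptions(precision=4,suppress=True)
f=eyes.grab_frame("wrist"); im=f["image"].astype(int); s,p,q=state(); print(p)
m=eyes.masks_of("wrist","nest")[0]["mask"].astype(np.uint8)
c=max(cv2.findContours(m,0,2)[0],key=cv2.contourArea)
h=cv2.convexHull(c); e=.01
ap=cv2.approxPolyDP(h,6,True)[:,0]; print(ap.tolist())
# known points to match: fit pose of plate by reprojecting silhouette: IoU with projected box
from scipy.optimize import minimize
K=f
def sil(x,y,t):
    R2=np.array([[np.cos(t),-np.sin(t)],[np.sin(t),np.cos(t)]])
    pts=[]
    for z in(0,.008):
        for a in(-.062,.062):
            for b in(-.049,.049): pts.append(proj(f,np.r_[R2@[a,b]+[x,y],z]))
    return np.array(pts)
hm=np.zeros((1600,2560),np.uint8); 
M4=cv2.resize(m*255,None,fx=4,fy=4,interpolation=cv2.INTER_LINEAR)
H=max(cv2.findContours((M4>127).astype(np.uint8),0,2)[0],key=cv2.contourArea)
mm=np.zeros_like(hm); cv2.fillPoly(mm,[cv2.convexHull(H)],1)
def cost(v):
    a=np.zeros_like(hm); P=cv2.convexHull(((sil(v[0]/100,v[1]/100,v[2]/10)+.5)*4).astype(np.int32)); cv2.fillPoly(a,[P],1)
    return np.sum(a!=mm)
v=minimize(cost,[53.5,-23.2,-2.1],method="Nelder-Mead",options=dict(initial_simplex=[[53.5,-23.2,-2.1],[54,-23.2,-2.1],[53.5,-22.7,-2.1],[53.5,-23.2,-1.6]]))
print(v.x[0]/100,v.x[1]/100,np.degrees(v.x[2]/10),v.fun,mm.sum())
for cs in [((124,162),(221,158),(236,265),(151,270))]:
    C=[at_z(f,u,.008) for u in cs]; a,b,cc,d=C; print(np.array(C)); print("mean",sum(C)/4,[np.linalg.norm(u-w) for u,w in((a,b),(b,cc),(cc,d),(d,a))],[np.degrees(np.arctan2((w-u)[1],(w-u)[0])) for u,w in((a,d),(b,cc))])
V=np.array(f["view"]); print("view dir",-V[2,:3])
n=[at_z(f,u,p[2]+.0145) for u in((255,236),(376,232),(266,360),(371,360))]; print(np.array(n)); print("widths",np.linalg.norm(n[0]-n[1]),np.linalg.norm(n[2]-n[3]),"ctr near",(n[0]+n[1])/2,"far",(n[2]+n[3])/2, "len",np.linalg.norm((n[0]+n[1]-n[2]-n[3])/2))
E
```

```text
[ 0.5382 -0.0852  0.1513]
[[221, 158], [237, 262], [151, 268], [125, 163]]
0.5364825969635517 -0.22998991018870527 -9.483836345938917 1973.0 167950
[[ 0.4681 -0.267   0.008 ]
 [ 0.4841 -0.1712  0.008 ]
 [ 0.603  -0.1919  0.008 ]
 [ 0.5894 -0.2881  0.008 ]]
mean [ 0.5362 -0.2296  0.008 ] [np.float64(0.09720820586182392), np.float64(0.12072499880102086), np.float64(0.09719911764735811), np.float64(0.12318211238369506)] [np.float64(-9.853480613163955), np.float64(-9.879693648529887)]
view dir [ 0.316  -0.0663 -0.9465]
[[ 0.5089 -0.1107  0.1658]
 [ 0.5189 -0.0524  0.1658]
 [ 0.5859 -0.1258  0.1658]
 [ 0.5983 -0.0665  0.1658]]
widths 0.059151602740737906 0.06060648215159043 ctr near [ 0.5139 -0.0815  0.1658] far [ 0.5921 -0.0961  0.1658] len 0.07952154503741568
```

```bash
cat > ov.py <<'E'
from h import *
def box(f,im,c,yaw,hx,hy,z0,z1,S,off,col,pitch=0):
    t=np.radians(yaw); X=np.array([np.cos(t),np.sin(t)]);Y=np.array([-X[1],X[0]])
    P=lambda a,b,z: tuple(((proj(f,np.r_[c[:2]+X*a+Y*b,z])-off+.5)*S*8).astype(int))
    cs=[(-hx,-hy),(-hx,hy),(hx,hy),(hx,-hy)]
    for i in range(4):
        for z in(z0,z1): cv2.line(im,P(*cs[i],z),P(*cs[(i+1)%4],z),col,1,cv2.LINE_AA,3)
        cv2.line(im,P(*cs[i],z0),P(*cs[i],z1),col,1,cv2.LINE_AA,3)
E
python3 - <<'E'
from ov import *
f=eyes.grab_frame("wrist"); s,p,q=state()
im=f["image"][:,:,::-1]; off=np.array([115,145]); S=2.7
z=cv2.resize(im[145:385,115:395],None,fx=S,fy=S,interpolation=cv2.INTER_CUBIC)
yaw=np.degrees(np.arctan2(*q.as_matrix()[:2,1][::-1]))-90; print(p,yaw)
t=np.radians(yaw); c=p[:2]+.014*np.array([np.cos(t),np.sin(t)])
box(f,z,c,yaw,.042,.030,p[2]-.0033,p[2]+.0147,S,off,(0,0,255))
box(f,z,np.array([.5365,-.2298]),-9.6,.062,.049,0,.008,S,off,(0,0,255))
cv2.imwrite("pics/ov_d.png",z)
E
```

```text
[ 0.53819647 -0.08528627  0.15132086] -11.831518637143091
```

View pics/ov_d.png

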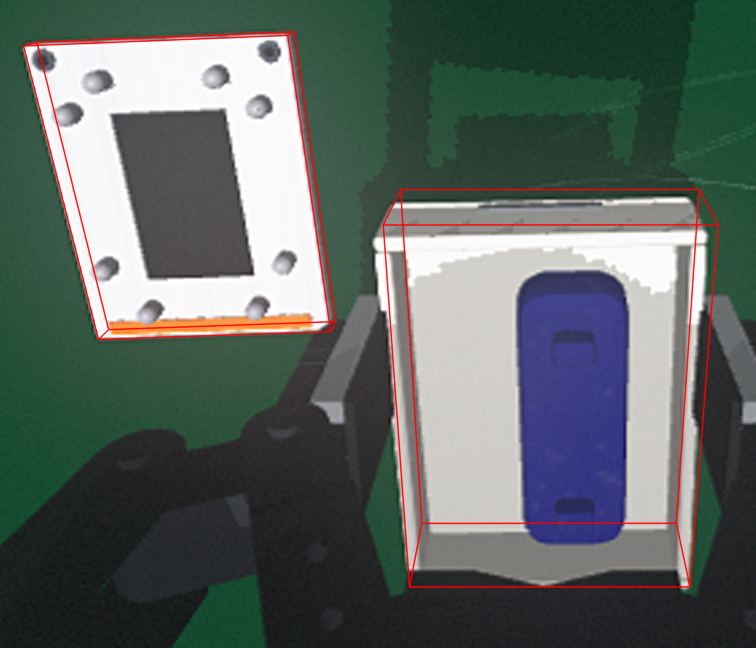

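The overlay fits the nest plate within about a pixel. The case sits about 1 mm from where I modelled it, +x and towards -y. Next I move over the nest and look again before seating.

carry_out([
  [[-2,-20,0],-0.5,0.4],
  [[-5,-50,0],-1,0.4],
  [[-8,-85,10],-1.7,0.4],
  [[-11,-115,30],-1.7,0.4],
  [[-12,-132,55],-1.7,0.4],
  [[-13,-141,80],-1.7,0.4],
  [[-13,-141,98],-1.7,0.4],
  [[-13,-141,107],-1.7,0.4],
  [[-13,-141,112],-1.7,0.4],
  [[-13,-141,112],-1.7,0.4],
])

```text
time: 8.7
ee_pos: [0.5221, -0.2257, 0.0392]
orientation: [-0.0, 0.088, 0.996, 0.0]
wrist_force: [-0.5, -0.5, -2.2]
grip_width: 0.058
gripper_force: 85.8
```

```bash
python3 - <<'E'
from ov import *
f=eyes.grab_frame("wrist"); s,p,q=state()
im=f["image"][:,:,::-1]; off=np.array([190,100]); S=2.6
z=cv2.resize(im[100:330,190:450],None,fx=S,fy=S,interpolation=cv2.INTER_CUBIC)
yaw=np.degrees(np.arctan2(*q.as_matrix()[:2,1][::-1]))-90; print(s["time"],p,yaw)
t=np.radians(yaw); c=p[:2]+.014*np.array([np.cos(t),np.sin(t)])
box(f,z,c,yaw,.042,.030,p[2]-.0033,p[2]+.0147,S,off,(0,0,255))
n=np.array([.5365,-.2298]); t=np.radians(-9.6); X=np.array([np.cos(t),np.sin(t)]);Y=np.array([-X[1],X[0]])
box(f,z,n,-9.6,.062,.049,0.008,.008,S,off,(255,0,0))
for a,b in((-48,22),(-48,-22),(-36,36),(-36,-36),(28,36),(28,-36)):
    box(f,z,n+X*a/1e3+Y*b/1e3,-9.6,.004,.004,.008,.0155,S,off,(0,160,0))
cv2.imwrite("pics/ov_e.png",z)
E
```

```text
8.75 [ 0.5225403  -0.22596677  0.03998149] -10.103366442417311
```

View pics/ov_e.png

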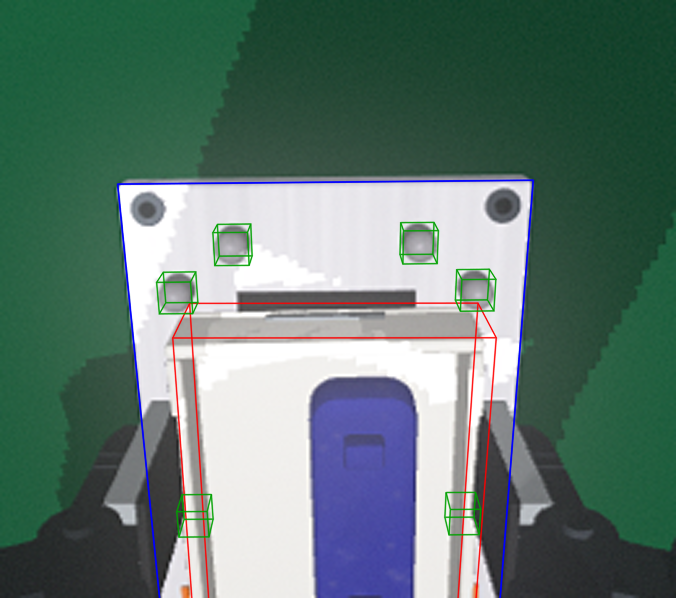

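The pins and plate outlines coincide with the picture, and the case sits over the nest with the expected ~1 mm offset already allowed for. Now I lower it slowly.

carry_out([
  [[0,0,4],0,0.4],
  [[0,0,8],0,0.4],
  [[0,0,12],0,0.4],
  [[0,0,16],0,0.4],
  [[0,0,19],0,0.4],
  [[0,0,22],0,0.4],
  [[0,0,24],0,0.4],
  [[0,0,26],0,0.4],
  [[0,0,28],0,0.4],
  [[0,0,28],0,0.4],
])

```text
time: 9.75
ee_pos: [0.5222, -0.2261, 0.0115]
orientation: [0.0, 0.088, 0.996, -0.0]
wrist_force: [0.0, -0.4, -0.2]
grip_width: 0.0576
gripper_force: 86.0
```

carry_out([
  [[0,0,0.5],0,0.7],
  [[0,0,0.5],0,0.8],
  [[0,0,0],0,0.9],
  [[0,0,0],0,1],
  [[0,0,0],0,1],
  [[0,0,0],0,1],
  [[0,0,-15],0,1],
  [[0,0,-50],0,1],
  [[0,0,-95],0,1],
  [[0,0,-140],0,1],
])

```text
time: 10.75
ee_pos: [0.5217, -0.2257, 0.1535]
orientation: [-0.0, 0.088, 0.996, 0.0]
wrist_force: [0.9, -0.9, 0.4]
grip_width: 0.0853
gripper_force: 0.0
```

carry_out([
  [[15,0,-30],0,0.8],
  [[20,0,-50],0,0.6],
  [[20,0,-50],0,0.5],
  [[20,0,-50],0,0.4],
  [[20,0,-50],0,0.4],
  [[20,0,-50],0,0.4],
  [[20,0,-50],0,0.4],
  [[20,0,-50],0,0.4],
  [[20,0,-50],0,0.4],
  [[20,0,-50],0,0.4],
])

```text
time: 11.75
ee_pos: [0.5023, -0.2224, 0.2011]
orientation: [-0.0, 0.088, 0.996, 0.0]
wrist_force: [0.1, 0.0, -0.1]
grip_width: 0.0338
gripper_force: 0.0
```

```bash
python3 look.py f wrist,top case:.008,case_hinge:.026,lid_tab:.117,clip:.011; python3 - <<'E'
from ov import *
f=eyes.grab_frame("wrist"); im=f["image"][:,:,::-1]; off=np.array([240,130]); S=3.
z=cv2.resize(im[130:330,240:400],None,fx=S,fy=S,interpolation=cv2.INTER_CUBIC)
n=np.array([.5365,-.2298])
box(f,z,n,-9.6,.062,.049,0.008,.008,S,off,(255,0,0))
box(f,z,n,-9.6,.042,.030,0.008,.026,S,off,(0,0,255))
cv2.imwrite("pics/ov_f.png",z)
E
```

```text
11.75 [ 0.5023 -0.2224  0.2011] 79.87114558103508
wrist [ 0.4201 -0.209   0.345 ]
top [ 0.1971 -0.0221  1.3849]
case wrist 0.58 [313.1 208.9] [ 0.5368 -0.2332  0.008 ]
case_hinge wrist 0.94 [318.1 251.4] [ 0.5863 -0.2358  0.026 ]
case_hinge top 0.37 [395.6 173.7] [ 0.5784 -0.2344  0.026 ]
   tri [ 0.5713 -0.2318  0.0533] [np.float64(0.0017382218617123882), np.float64(0.0017382218617123448)]
lid_tab wrist 0.85 [318.  347.3] [ 0.6442 -0.2468  0.117 ]
clip wrist 0.7 [319.1 212.8] [ 0.5421 -0.2266  0.011 ]
```

View pics/ov_f.png

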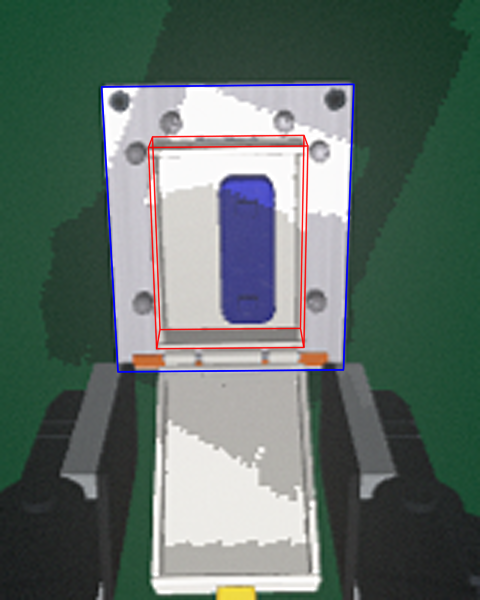

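The case is seated flat: its rim and base coincide with the nest-centred model and the clip is inside at (247,248) in the crop. The lid is open. Now I work out the lid angle and the tab position.

```bash
cat > lid.py <<'E'
from h import *
N=np.array([.5365,-.2298]); t=np.radians(-9.8); X=np.array([np.cos(t),np.sin(t)]);Y=np.array([-X[1],X[0]])
def tab(th,out=.104):
    a=.045-out*np.cos(th)+.009*np.sin(th); return np.r_[N+X*a,.026+out*np.sin(th)+.009*np.cos(th)]
def tool(dw,q): return q.as_matrix().T@dw*1000
E
python3 - <<'E'
from lid import *
from scipy.optimize import minimize_scalar
np.set_printoptions(precision=4,suppress=True)
f=eyes.grab_frame("wrist"); s,p,q=state(); im=f["image"].astype(int)
y=((im[:,:,0]>150)&(im[:,:,1]>130)&(im[:,:,2]<90)); ys,xs=np.where(y); print("yellow",xs.mean(),ys.mean(),xs.min(),xs.max(),ys.min(),ys.max(),len(xs))
for px in((xs.mean(),ys.mean()),):
    for th in np.arange(1.8,2.4,.1): print(round(th,2),proj(f,tab(th)),proj(f,tab(th,.0915)),proj(f,tab(th,.117)))
print(q.as_matrix()); print(s["time"],p)
E
```

```text
yellow 432.0477366255144 129.6156378600823 312 523 33 351 1215
1.8 [316.3083 327.42  ] [316.268  316.0432] [316.3537 340.2353]
1.9 [316.3592 332.8432] [316.3117 320.7865] [316.4123 346.327 ]
2.0 [316.4032 336.9395] [316.3498 324.4463] [316.4624 350.8042]
2.1 [316.44   339.7399] [316.3822 327.0353] [316.5037 353.7255]
2.2 [316.4697 341.3036] [316.4086 328.5892] [316.5364 355.1843]
2.3 [316.4923 341.7109] [316.4292 329.1615] [316.5607 355.2974]
[[-0.9844  0.1759 -0.    ]
 [ 0.1759  0.9844 -0.    ]
 [ 0.     -0.     -1.    ]]
12.35 [ 0.5023 -0.2225  0.2013]
```

carry_out([
  [[-35,0,0],0,0.4],
  [[-75,0,0],0,0.4],
  [[-110,0,5],0,0.4],
  [[-128,0,25],0,0.4],
  [[-134,0,50],0,0.4],
  [[-134,0,70],0,0.4],
  [[-134,0,85],0,0.4],
  [[-134,0,93],0,0.4],
  [[-134,0,97],0,0.4],
  [[-134,0,97],0,0.4],
])

```text
time: 13.35
ee_pos: [0.6342, -0.2461, 0.1045]
orientation: [0.0, 0.088, 0.996, -0.0]
wrist_force: [-0.2, 0.2, 0.3]
grip_width: 0.034
gripper_force: 0.0
```

```bash
python3 look.py g wrist,scene lid_tab:.115; python3 - <<'E'
import cv2
a=cv2.imread('pics/scene_g.png')[190:290,320:440]; b=cv2.imread('pics/wrist_g.png')[250:400,200:440]
cv2.imwrite('pics/cat_g.png',cv2.vconcat([cv2.resize(a,(600,300)),cv2.resize(b,(600,300))]))
E
```

```text
13.35 [ 0.6342 -0.2461  0.1045] 79.86016089944356
wrist [ 0.5519 -0.2326  0.2484]
scene [-0.4071 -1.0162  0.666 ]
lid_tab wrist 0.87 [324. 289.] [ 0.6444 -0.2447  0.115 ]
lid_tab scene 0.71 [384.  232.2] [ 0.3947 -0.3513  0.115 ]
   tri [ 0.6357 -0.2211  0.0199] [np.float64(0.06781831851511518), np.float64(0.06781831851511515)]
```

View pics/cat_g.png

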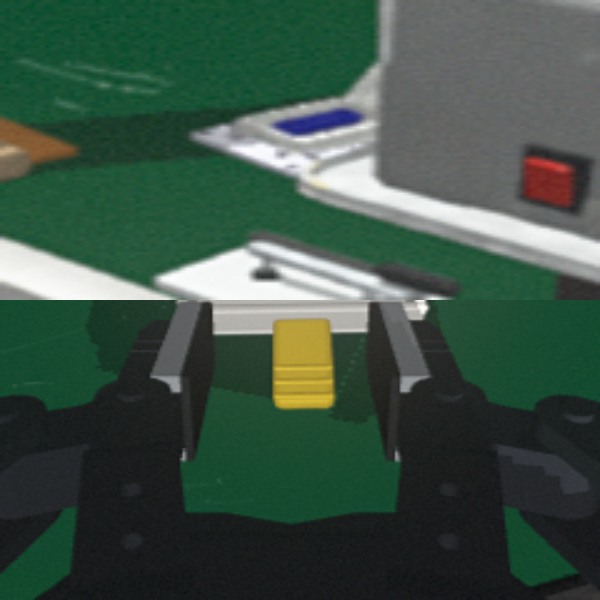

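The tab is between the jaws, at crop rows 320 to 407, about 1 mm right of the jaw centre. In the scene view the control box hides the lid. I check the lid angle with this second viewpoint.

```bash
python3 - <<'E'
from lid import *
np.set_printoptions(precision=1,suppress=True)
f=eyes.grab_frame("wrist"); s,p,q=state(); im=f["image"].astype(int)
y=((im[:,:,0]>130)&(im[:,:,1]>100)&(im[:,:,2]<100)); y[:250]=0; ys,xs=np.where(y); print("yellow",xs.mean(),ys.mean(),xs.min(),xs.max(),ys.min(),ys.max(),len(xs))
for th in np.arange(1.7,2.4,.1):
    E=[]
    for o in(.091,.117):
        for h in(-.004,.004):
            a=.045-o*np.cos(th)+(.009+h)*np.sin(th); E.append(proj(f,np.r_[N+X*a,.026+o*np.sin(th)+(.009+h)*np.cos(th)])[1])
    print(round(th,2),proj(f,tab(th)),np.array(E))
print("pad centre px",proj(f,np.r_[p[:2],p[2]+.011]),proj(f,np.r_[p[:2],p[2]]))
E
```

```text
yellow 320.99399399399397 278.86286286286287 310 333 257 300 999
1.7 [317.1 225.4] [204.8 219.2 233.  249.2]
1.8 [317.2 242.7] [220.1 232.7 254.8 268.5]
1.9 [317.3 257.1] [233.2 244.  272.7 283.7]
2.0 [317.3 268.5] [244.1 253.1 286.5 295.1]
2.1 [317.3 277.1] [252.9 260.  296.8 303. ]
2.2 [317.4 283.1] [259.5 265.  303.7 307.9]
2.3 [317.4 286.8] [264.2 268.1 307.8 310.1]
pad centre px [318.2 273.5] [318.  262.9]
```

carry_out([
  [[-3,1,2],0,0.4],
  [[-6,1,4],0,0.4],
  [[-6,1,4],0,0.3],
  [[-6,1,4],0,0.2],
  [[-6,1,4],0,0.1],
  [[-6,1,4],0,0.05],
  [[-6,1,4],0,0.05],
  [[-6,1,4],0,0.05],
  [[-6,1,4],0,0.05],
  [[-6,1,4],0,0.05],
], grip_force=40)

```text
time: 14.6
ee_pos: [0.6403, -0.2461, 0.1003]
orientation: [-0.0, 0.088, 0.996, 0.0]
wrist_force: [0.4, 0.1, -0.6]
grip_width: 0.0111
gripper_force: 39.0
```

carry_out([
  [[4.5,0,-2.5],0,0.05],
  [[9,0,-5],0,0.05],
  [[13.5,0,-7.5],0,0.05],
  [[18,0,-9.5],0,0.05],
  [[23,0,-11.5],0,0.05],
  [[28,0,-13],0,0.05],
  [[33,0,-14.5],0,0.05],
  [[38,0,-16],0,0.05],
  [[43,0,-17],0,0.05],
  [[48,0,-17.5],0,0.05],
])

```text
time: 15.6
ee_pos: [0.5948, -0.2385, 0.121]
orientation: [0.003, 0.088, 0.996, -0.001]
wrist_force: [4.6, 0.8, 10.4]
grip_width: 0.0102
gripper_force: 38.9
```

carry_out([
  [[5,0,-0.5],0,0.05],
  [[10.5,0,-0.7],0,0.05],
  [[16,0,-0.7],0,0.05],
  [[21,0,-0.3],0,0.05],
  [[26.5,0,0.3],0,0.05],
  [[31.5,0,1],0,0.05],
  [[36.5,0,2],0,0.05],
  [[41.5,0,3.5],0,0.05],
  [[46.5,0,5],0,0.05],
  [[51.5,0,7],0,0.05],
])

```text
time: 16.6
ee_pos: [0.5418, -0.2285, 0.1104]
orientation: [-0.0, 0.088, 0.996, 0.0]
wrist_force: [-0.1, 0.6, -1.0]
grip_width: 0.0044
gripper_force: 0.0
```

The tab slipped out of the pads. I find where the lid is now from the numbers.

```bash
cat > yel.py <<'E'
from lid import *
np.set_printoptions(precision=1,suppress=True)
f=eyes.grab_frame("wrist"); s,p,q=state(); im=f["image"].astype(int)
cv2.imwrite(f"pics/y_{s['time']:.2f}.png",f["image"][:,:,::-1])
y=((im[:,:,0]>130)&(im[:,:,1]>100)&(im[:,:,2]<100)&(im[:,:,1]*1.6>im[:,:,0]))
n,l,st,c=cv2.connectedComponentsWithStats(y.astype(np.uint8))
print(s["time"],p,np.degrees(np.arctan2(*q.as_matrix()[:2,1][::-1]))-90)
for i in range(1,n):
    if st[i,4]>40: print("yellow box x,y,w,h,area",st[i],c[i])
for n_ in("lid_tab","case_hinge","clip"):
    for d in eyes.tip_of("wrist",n_)[:2]: print(n_,round(d["score"],2),np.array(d["location"]))
for th in np.arange(0,2.4,.1):
    E=[]
    for o in(.091,.117):
        for h in(-.004,.004):
            a=.045-o*np.cos(th)+(.009+h)*np.sin(th); E.append(proj(f,np.r_[N+X*a,.026+o*np.sin(th)+(.009+h)*np.cos(th)])[1])
    w=[proj(f,np.r_[tab(th)[:2]+Y*k,tab(th)[2]])[0] for k in(-.007,.007)]
    print(round(th,2),"ctr",proj(f,tab(th)),"rows",np.array(E),"cols",np.array(w))
print("hinge",proj(f,np.r_[N+X*.045,.026]))
E
python3 yel.py
```

```text
16.65 [ 0.5 -0.2  0.1] -10.136084712070058
yellow box x,y,w,h,area [305 334  21  28 527] [315.4 347.4]
lid_tab 0.61 [315.2 364. ]
case_hinge 0.94 [316.8 254.8]
clip 0.83 [318.4 202.3]
clip 0.24 [133.5 197. ]
0.0 ctr [313.8 134.7] rows [151.6 153.2 116.1 116.5] cols [304.4 323.3]
0.1 ctr [313.8 138.1] rows [154.7 157.6 118.3 119.9] cols [303.9 323.7]
0.2 ctr [313.7 143.3] rows [159.3 163.6 122.4 125.6] cols [303.4 324.1]
0.3 ctr [313.7 150.5] rows [165.5 171.2 128.8 133.7] cols [302.9 324.5]
0.4 ctr [313.6 159.8] rows [173.3 180.5 137.8 144.6] cols [302.4 324.9]
0.5 ctr [313.6 171.3] rows [182.7 191.5 149.5 158.2] cols [301.9 325.3]
0.6 ctr [313.6 184.9] rows [193.8 204.1 163.9 174.6] cols [301.5 325.7]
0.7 ctr [313.6 200.6] rows [206.4 218.  181.1 193.8] cols [301.1 326.1]
0.8 ctr [313.6 218. ] rows [220.3 233.1 200.9 215.3] cols [300.8 326.5]
0.9 ctr [313.7 236.9] rows [235.4 249.  222.9 238.6] cols [300.6 326.8]
1.0 ctr [313.8 256.7] rows [251.2 265.4 246.5 263.2] cols [300.5 327.1]
1.1 ctr [313.9 276.8] rows [267.3 281.8 271.1 288.2] cols [300.5 327.3]
1.2 ctr [314.  296.8] rows [
[... 155 characters left out ...]
 342.  356.9] cols [301.2 327.4]
1.5 ctr [314.4 349.6] rows [327.5 339.1 362.1 375.2] cols [301.6 327.3]
1.6 ctr [314.6 363.3] rows [339.5 349.7 379.3 390.5] cols [302.1 327.1]
1.7 ctr [314.7 374.6] rows [349.8 358.5 393.5 402.5] cols [302.6 326.9]
1.8 ctr [314.9 383.4] rows [358.2 365.3 404.4 411.3] cols [303.1 326.6]
1.9 ctr [315.  389.7] rows [364.8 370.3 412.1 417. ] cols [303.7 326.3]
2.0 ctr [315.1 393.7] rows [369.5 373.4 416.9 419.8] cols [304.3 326. ]
2.1 ctr [315.2 395.6] rows [372.4 374.8 419.  420.2] cols [304.8 325.7]
2.2 ctr [315.3 395.5] rows [373.6 374.7 418.7 418.4] cols [305.4 325.3]
2.3 ctr [315.4 393.8] rows [373.4 373.3 416.3 414.7] cols [305.9 324.9]
hinge [314.9 254.5]
```

The yellow blob's top edge fits a lid angle of about 1.55, so the lid is standing upright. The case and clip are still in place. I back up, measure the tab again and regrip harder.

carry_out([
  [[0,0,-20],0,0.2],
  [[5,0,-45],0,0.4],
  [[15,0,-70],0,0.4],
  [[25,0,-85],0,0.4],
  [[35,0,-90],0,0.4],
  [[35,0,-90],0,0.4],
  [[35,0,-90],0,0.4],
  [[35,0,-90],0,0.4],
  [[35,0,-90],0,0.4],
  [[35,0,-90],0,0.4],
])

```text
time: 17.8
ee_pos: [0.5078, -0.2223, 0.2]
orientation: [-0.001, 0.088, 0.996, 0.0]
wrist_force: [1.5, -0.4, 0.2]
grip_width: 0.0342
gripper_force: 0.0
```

```bash
sed -i 's/arange(0,2.4,.1)/arange(1.3,1.8,.05)/; s/precision=1/precision=4/' yel.py; python3 yel.py; python3 - <<'E'
from ov import *
f=eyes.grab_frame("wrist"); im=f["image"][:,:,::-1]; off=np.array([220,150]); S=2.4
z=cv2.resize(im[150:400,220:420],None,fx=S,fy=S,interpolation=cv2.INTER_CUBIC)
box(f,z,np.array([.5365,-.2298]),-9.8,.042,.030,0.008,.026,S,off,(0,0,255))
cv2.imwrite("pics/ov_h.png",z)
E
```

```text
17.85 [ 0.5079 -0.2223  0.2002] -10.128404285556769
yellow box x,y,w,h,area [360   0  11  24 124] [364.7016  11.7419]
yellow box x,y,w,h,area [370   0  59  25 677] [397.195    9.8419]
yellow box x,y,w,h,area [ 434   26   91   40 2925] [481.5179  46.0889]
yellow box x,y,w,h,area [307 293  14   9  97] [313.1443 297.3093]
yellow box x,y,w,h,area [307 303  16   5  62] [314.2419 304.9677]
yellow box x,y,w,h,area [306 309  16   9 137] [313.8832 312.9489]
lid_tab 0.82 [314.3 310.4]
case_hinge 0.74 [435.9  15.9]
case_hinge 0.68 [312.5 244.6]
clip 0.67 [317.7 206.6]
1.3 ctr [314.618  277.7763] rows [269.0095 277.7358 277.8214 287.4918] cols [306.4628 322.774 ]
1.35 ctr [314.66   283.4975] rows [273.8498 282.3943 284.7256 294.1637] cols [306.5333 322.7875]
1.4 ctr [314.7029 289.0355] rows [278.5643 286.886  291.4292 300.5806] cols [306.6128 322.7937]
1.45 ctr [314.7463 294.3621] rows [283.1303 291.191  297.8937 306.7083] cols [306.7006 322.7927]
1.5 ctr [314.7901 299.4518] rows [287.5271 295.2911 304.084  312.5162] cols [306.7963 322.7847]
1.55 ctr [314.8341 304.2818] rows [291.7353 299.1703 309.9685 317.9779] cols [306.899  322.7699]
1.6 ctr [314.8779 308.832 ] rows [295.7375 302.8144 315.5197 323.0716] cols [307.0081 322.7484]
1.65 ctr [314.9214 313.0856] rows [299.5185 306.2119 320.7141 327.7794] cols [307.1229 322.7206]
1.7 ctr [314.9643 317.0288] rows [303.0649 309.3531 325.5327 332.0882] cols [307.2426 322.6867]
1.75 ctr [315.0065 320.6507] rows [306.3656 312.2306 329.9606 335.9887] cols [307.3666 322.6471]
hinge [315.0003 244.3286]
```

carry_out([
  [[-25,-1,0],0,0.4],
  [[-50,-2,0],0,0.4],
  [[-70,-2,10],0,0.4],
  [[-79,-2,30],0,0.4],
  [[-81,-2,55],0,0.4],
  [[-81,-2,72],0,0.4],
  [[-81,-2,80],0,0.4],
  [[-81,-2,84],0,0.4],
  [[-81,-2,84],0,0.3],
  [[-81,-2,84],0,0.2],
], grip_force=110)

```text
time: 19.05
ee_pos: [0.5879, -0.239, 0.1182]
orientation: [0.001, 0.088, 0.996, -0.0]
wrist_force: [0.3, -0.4, -0.5]
grip_width: 0.0174
gripper_force: 0.0
```

carry_out([
  [[0,0,0],0,0.1],
  [[0,0,0],0,0],
  [[0,0,0],0,0],
  [[0,0,0],0,0],
  [[0,0,0],0,0],
  [[2,0,0],0,0],
  [[4,0,0],0,0],
  [[6,0,0],0,0],
  [[8,0,0],0,0],
  [[10,0,0],0,0],
])

```text
time: 20.05
ee_pos: [0.5803, -0.2376, 0.1191]
orientation: [0.004, 0.088, 0.996, -0.001]
wrist_force: [6.5, 1.2, 4.7]
grip_width: 0.0108
gripper_force: 108.0
```

carry_out([
  [[2.5,0,0],0,0],
  [[5,0,0.3],0,0],
  [[7.5,0,0.5],0,0],
  [[10.5,0,0.8],0,0],
  [[13,0,1.2],0,0],
  [[15.5,0,1.6],0,0],
  [[18,0,2],0,0],
  [[20.5,0,2.7],0,0],
  [[23,0,3.3],0,0],
  [[25.5,0,4],0,0],
])

```text
time: 21.05
ee_pos: [0.555, -0.233, 0.116]
orientation: [0.004, 0.089, 0.996, -0.0]
wrist_force: [4.6, 1.8, 9.4]
grip_width: 0.0106
gripper_force: 107.7
```

carry_out([
  [[5,0,1],0,0],
  [[10,0,2.5],0,0],
  [[14.5,0,4.5],0,0],
  [[19.5,0,7],0,0],
  [[24,0,9.5],0,0],
  [[28.5,0,12],0,0],
  [[32.5,0,15],0,0],
  [[36.5,0,18.5],0,0],
  [[40.5,0,22],0,0],
  [[44.5,0,25.5],0,0],
])

```text
time: 22.05
ee_pos: [0.5073, -0.2248, 0.0882]
orientation: [-0.001, 0.089, 0.996, -0.0]
wrist_force: [-4.5, 0.6, 8.2]
grip_width: 0.0059
gripper_force: 107.0
```

```bash
sed -i 's/arange(1.3,1.8,.05)/arange(.4,1.3,.1)/' yel.py; python3 yel.py; ls pics | tail -3
```

```text
22.1 [ 0.5061 -0.2244  0.0869] -10.160633639473772
yellow box x,y,w,h,area [ 386    0  186   48 5620] [448.8888  21.716 ]
yellow box x,y,w,h,area [577   0  14   6  44] [584.5682   2.0455]
yellow box x,y,w,h,area [ 564    0   76   40 1550] [607.7471  20.3768]
yellow box x,y,w,h,area [310 298  13  21 245] [315.5837 307.902 ]
lid_tab 0.77 [315.2 310.9]
case_hinge 0.91 [319.6 308.6]
clip 0.67 [324.9 258.9]
0.4 ctr [317.8745 225.0556] rows [235.0642 244.8172 203.9383 213.5788] cols [305.9631 329.7888]
0.5 ctr [318.0184 239.9114] rows [247.1889 258.522  219.6716 231.4514] cols [305.6118 330.428 ]
0.6 ctr [318.1735 256.9653] rows [260.953  273.7587 238.3756 252.2716] cols [305.2967 331.0536]
0.7 ctr [318.3371 276.008 ] rows [276.1919 290.2849 259.9273 275.7892] cols [305.0307 331.6469]
0.8 ctr [318.5052 296.6936] rows [292.6545 307.7695 284.0112 301.54  ] cols [304.8266 332.1874]
0.9 ctr [318.6731 318.5391] rows [310.0044 325.8019 310.097  328.8394] cols [304.6957 332.6543]
1.0 ctr [318.8357 340.9417] rows [327.8301 343.9123 337.4437 356.81  ] cols [304.647  333.0283]
1.1 ctr [318.9875 363.2161] rows [345.6662 361.6004 365.1387 384.4456] cols [304.6858 333.2932]
1.2 ctr [319.1234 384.6466] rows [363.0219 378.3709 392.1709 410.7059] cols [304.8128 333.4379]
hinge [317.9965 303.5702]
y_16.65.png
y_17.85.png
y_22.10.png
```

The lid is at about 0.85 rad, with the tab sliding to the pads' edge. From here, pressing on the lid's outer face near the hinge will not tip the case. I release, go over the lid, and push it down with closed fingers.

carry_out([
  [[0,0,0],0,0.3],
  [[0,0,0],0,0.4],
  [[0,0,0],0,0.4],
  [[0,0,-30],0,0.4],
  [[0,0,-60],0,0.3],
  [[-20,0,-70],0,0.1],
  [[-50,0,-70],0,0],
  [[-70,0,-70],0,0],
  [[-77,0,-70],0,0],
  [[-77,0,-70],0,0],
])

```text
time: 23.25
ee_pos: [0.5843, -0.2379, 0.1565]
orientation: [-0.001, 0.088, 0.996, 0.0]
wrist_force: [-0.9, 0.5, 0.2]
grip_width: -0.0001
gripper_force: 0.0
```

```bash
sed -i 's/arange(.4,1.3,.1)/arange(.6,1.1,.05)/' yel.py; python3 yel.py; python3 - <<'E'
from lid import *
s,p,q=state(); d=p[:2]-N; print("a",d@X*1e3,"b",d@Y*1e3,"z",p[2]*1e3,"w",s["grip_width"])
E
```

```text
23.3 [ 0.5837 -0.2378  0.1565] -10.118444660307532
yellow box x,y,w,h,area [310  75  14  37  80] [320.225  85.35 ]
lid_tab 0.69 [314.8  88.8]
case_hinge 0.73 [316.8 193.9]
case_hinge 0.17 [313.8 141. ]
clip 0.7 [315.1 143.1]
0.6 ctr [316.6367 105.6852] rows [118.1375 125.1277  84.5964  91.5014] cols [306.3464 326.9281]
0.65 ctr [316.6813 111.023 ] rows [122.4883 130.1189  90.1714  97.9112] cols [306.2507 327.1131]
0.7 ctr [316.7276 116.8057] rows [127.1826 135.432   96.3335 104.8957] cols [306.1653 327.2911]
0.75 ctr [316.7754 123.0143] rows [132.206  141.046  103.0699 112.4312] cols [306.0913 327.4607]
0.8 ctr [316.8243 129.6246] rows [137.5407 146.9363 110.3595 120.4856] cols [306.0293 327.6206]
0.85 ctr [316.8742 136.6066] rows [143.1649 153.0747 118.1737 129.0185] cols [305.9804 327.7693]
0.9 ctr [316.9247 143.9249] rows [149.0534 159.4296 126.4752 137.9811] cols [305.945  327.9057]
0.95 ctr [316.9755 151.539 ] rows [155.1776 165.9665 135.2188 147.3173] cols [305.9238 328.0285]
1.0 ctr [317.0263 159.4038] rows [161.5057 172.6486 144.3515 156.9638] cols [305.9172 328.1367]
1.05 ctr [317.0767 167.4702] rows [168.0032 179.4367 153.8132 166.8513] cols [305.9254 328.2292]
1.1 ctr [317.1263 175.6855] rows [174.6332 186.2903 163.5376 176.9063] cols [305.9487 328.3054]
hinge [316.8148 192.6787]
a 47.60988056835615 b 0.02534733120931629 z 156.90396905215133 w -0.00016818045023557441
```

The tab's rows (75 to 112) now fit a lid angle of about 0.5. The hinge is where it should be, so the case is still seated. Now I push the lid down from above.

carry_out([
  [[10,0,20],0,0],
  [[22,0,45],0,0],
  [[27,0,65],0,0],
  [[27,0,80],0,0],
  [[27,0,88],0,0],
  [[28,0,92],0,0],
  [[30,0,95],0,0],
  [[31,0,98],0,0],
  [[33,0,100],0,0],
  [[34,0,102],0,0],
])

```text
time: 24.45
ee_pos: [0.5512, -0.2324, 0.0559]
orientation: [0.0, 0.088, 0.996, -0.0]
wrist_force: [-0.1, -0.4, 0.6]
grip_width: -0.0
gripper_force: 0.4
```

carry_out([
  [[1,0,1],0,0],
  [[2,0,2],0,0],
  [[3,0,3],0,0],
  [[4,0,4],0,0],
  [[5,0,5],0,0],
  [[6,0,6],0,0],
  [[7,0,7],0,0],
  [[7,0,8],0,0],
  [[8,0,9],0,0],
  [[8,0,10],0,0],
])

```text
time: 25.45
ee_pos: [0.5428, -0.2307, 0.0452]
orientation: [-0.0, 0.088, 0.996, 0.0]
wrist_force: [-0.4, 0.2, 0.1]
grip_width: 0.0001
gripper_force: 0.3
```

```bash
python3 - <<'E'
from lid import *
f=eyes.grab_frame("wrist"); cv2.imwrite("pics/now.png",f["image"][:,:,::-1])
sc=eyes.grab_frame("scene")["image"][:,:,::-1]; tp=eyes.grab_frame("top")["image"][:,:,::-1]
a=cv2.imread("pics/y_23.30.png")[30:280,200:440]; b=f["image"][100:350,200:440,::-1]; c=cv2.imread("pics/y_22.10.png")[150:400,200:440]; d=tp[140:240,350:446]
R_=lambda i:cv2.resize(i,(400,300) if 0 else (384,300) if i is d else (288*4//3,300),interpolation=cv2.INTER_CUBIC)
g=cv2.vconcat([cv2.hconcat([R_(a),R_(b)]),cv2.hconcat([R_(c),R_(d)])]); print(g.shape); cv2.imwrite("pics/cmp.png",g)
E
```

```text
(600, 768, 3)
```

View pics/cmp.png

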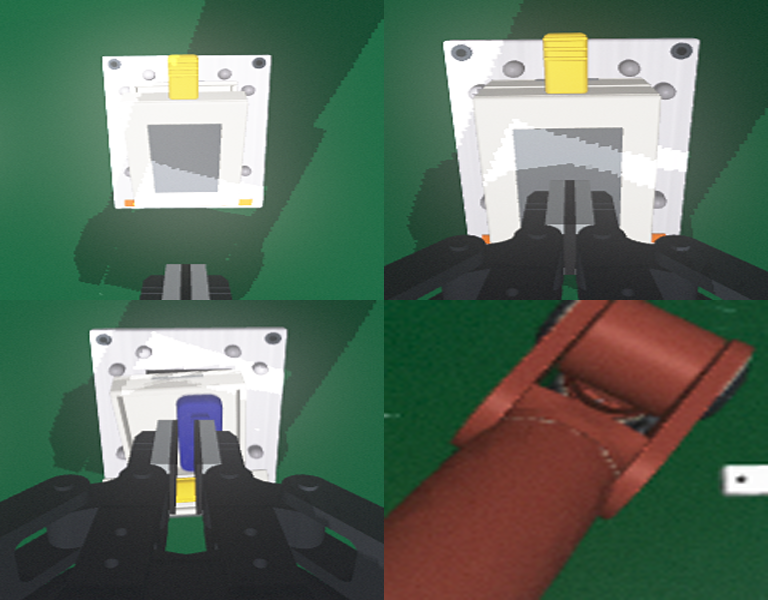

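The composite shows the lid swung over the case and almost shut. In the top-right panel (the current view) the tab spans about image rows 127 to 177. The fingertips hover over the lid without touching. I fit the remaining angle.

```bash
sed -i 's/arange(.6,1.1,.05)/arange(0,.6,.05)/' yel.py; python3 yel.py
```

```text
25.65 [ 0.543  -0.2307  0.0452] -10.132448065507361
yellow box x,y,w,h,area [ 299  127   28   50 1283] [313.4357 151.2946]
lid_tab 0.73 [314.6 144.5]
clip 0.23 [315.1 226.9]
0.0 ctr [316.8734 143.0298] rows [166.1501 169.1013 116.8177 117.3386] cols [303.5013 330.2479]
0.05 ctr [316.9189 145.3986] rows [168.4603 172.3798 118.0151 119.4946] cols [303.1166 330.7238]
0.1 ctr [316.9698 148.4472] rows [171.316  176.267  119.9289 122.473 ] cols [302.7205 331.2219]
0.15 ctr [317.0264 152.2275] rows [174.7493 180.7942 122.6325 126.3542] cols [302.3139 331.7419]
0.2 ctr [317.0889 156.7918] rows [178.7913 185.9902 126.2036 131.2223] cols [301.8979 332.283 ]
0.25 ctr [317.1575 162.1918] rows [183.4717 191.8807 130.7236 137.1633] cols [301.4742 332.8441]
0.3 ctr [317.2323 168.4769] rows [188.8173 198.487  136.2762 144.2638] cols [301.0446 333.4236]
0.35 ctr [317.3136 175.6928] rows [194.8517 205.8249 142.9458 152.6081] cols [300.6115 334.0195]
0.4 ctr [317.4013 183.8799] rows [201.5936 213.9032 150.8157 162.2755] cols [300.1776 334.6291]
0.45 ctr [317.4955 193.0704] rows [209.0562 222.7227 159.9649 173.3367] cols [299.746  335.2493]
0.5 ctr [317.596  203.2866] rows [217.2452 232.2745 170.4652 185.8491] cols [299.3204 335.8761]
0.55 ctr [317.7025 214.5381] rows [226.1584 242.5388 182.3767 199.852 ] cols [298.9049 336.5049]
hinge [317.6201 299.4796]
```

carry_out([
  [[0,0,0.5],0,0],
  [[0,0,1],0,0],
  [[0,0,1.5],0,0],
  [[0,0,2],0,0],
  [[0,0,2.5],0,0],
  [[0,0,3],0,0],
  [[0,0,3.5],0,0],
  [[0,0,4],0,0],
  [[0,0,4.5],0,0],
  [[0,0,5],0,0],
])

```text
time: 26.8
ee_pos: [0.543, -0.2308, 0.0438]
orientation: [-0.001, 0.088, 0.996, 0.0]
wrist_force: [-10.6, 5.0, 22.2]
grip_width: 0.0002
gripper_force: 11.2
```

Contact at 43.8 mm with 22 N matches the shut height of 44 mm. I press once more near the free edge.

carry_out([
  [[0,0,-4],0,0],
  [[0,0,-12],0,0],
  [[15,0,-12],0,0],
  [[30,0,-12],0,0],
  [[33,0,-8],0,0],
  [[33,0,-3],0,0],
  [[33,0,1],0,0],
  [[33,0,3],0,0],
  [[33,0,5],0,0],
  [[33,0,6],0,0],
])

```text
time: 27.8
ee_pos: [0.5105, -0.2253, 0.0425]
orientation: [-0.004, 0.088, 0.996, 0.001]
wrist_force: [-30.6, 13.4, 59.1]
grip_width: 0.0003
gripper_force: 29.3
```

carry_out([
  [[0,0,-3],0,0],
  [[0,0,-7],0,0],
  [[0,0,-15],0,0],
  [[0,0,-40],0,0],
  [[0,0,-80],0,0],
  [[0,0,-120],0,0],
  [[0,0,-150],0,0],
  [[0,0,-160],0,0],
  [[0,0,-160],0,0],
  [[0,0,-160],0,0],
])

```text
time: 28.8
ee_pos: [0.5098, -0.2244, 0.192]
orientation: [-0.001, 0.088, 0.996, 0.001]
wrist_force: [0.3, -0.0, -0.5]
grip_width: 0.0001
gripper_force: 0.0
```

```bash
python3 yel.py | grep -v "^0.[345]"; python3 - <<'E'
from lid import *
from scipy.optimize import minimize
np.set_printoptions(precision=4,suppress=True)
f=eyes.grab_frame("wrist"); cv2.imwrite("pics/fin.png",f["image"][:,:,::-1])
def cn(z,hx=.042,hy=.03): return np.array([proj(f,np.r_[N+X*a+Y*b,z]) for a,b in((-hx,-hy),(-hx,hy),(hx,hy),(hx,-hy))])
print("model lid top corners",cn(.044).round(1).tolist()); print("model nest",cn(.008,.062,.049).round(1).tolist())
for nm in("lid","case","nest"):
    for d in eyes.masks_of("wrist",nm)[:1]:
        m=d["mask"].astype(np.uint8); c=max(cv2.findContours(m,0,2)[0],key=cv2.contourArea)
        print(nm,round(d["score"],2),m.sum(),cv2.approxPolyDP(cv2.convexHull(c),3,True)[:,0].tolist())
for t in("stop_block","glue_bottle","masking_tape","the_hand_squeegee"):
    for cam in("top",):
        eyes.grab_frame(cam); print(t,[(round(d["score"],2),np.round(d["location"],1)) for d in eyes.tip_of(cam,t)[:2]])
E
```

```text
28.85 [ 0.5095 -0.2243  0.1914] -10.132774677487774
yellow box x,y,w,h,area [364   0  32  20 326] [378.4172   7.7393]
yellow box x,y,w,h,area [395   0  33  17 292] [410.9486   7.0171]
yellow box x,y,w,h,area [428   0   6  17  56] [430.5    7.75]
yellow box x,y,w,h,area [ 437   21   96   42 3140] [487.501   41.9271]
yellow box x,y,w,h,area [308 152  13  25 316] [314.     163.8576]
lid_tab 0.7 [314.3 162.1]
case_hinge 0.58 [314.2 249.1]
0.0 ctr [315.8601 159.5955] rows [171.0941 172.6827 146.4759 147.4742] cols [309.1433 322.5773]
0.05 ctr [315.8718 161.017 ] rows [172.3256 174.3474 147.592  149.0425] cols [309.048  322.6959]
0.1 ctr [315.8854 162.733 ] rows [173.8003 176.2659 149.0393 150.9615] cols [308.9539 322.8171]
0.15 ctr [315.9009 164.751 ] rows [175.523  178.4412 150.8306 153.2428] cols [308.8614 322.9407]
0.2 ctr [315.9184 167.0773] rows [177.4974 180.8753 152.9776 155.8963] cols [308.771 323.066]
0.25 ctr [315.9378 169.7167] rows [179.726  183.5683 155.4906 158.9304] cols [308.6831 323.1929]
hinge [316.3937 245.8007]
model lid top corners [[286.8, 178.1], [345.0, 177.7], [343.1, 250.8], [289.7, 251.1]]
model nest [[272.3, 153.5], [359.2, 152.9], [355.1, 251.6], [277.6, 252.1]]
lid 0.9 4490 [[318, 152], [342, 177], [341, 248], [291, 251], [285, 179], [309, 153]]
case 0.83 4685 [[318, 152], [342, 177], [342, 248], [290, 250], [285, 179], [309, 152]]
nest 0.89 3466 [[354, 151], [358, 153], [355, 249], [343, 251], [321, 163], [324, 153]]
stop_block [(0.64, array([442.3, 200.8]))]
glue_bottle [(0.48, array([205.2, 184.8]))]
masking_tape [(0.76, array([296.8, 227.7]))]
the_hand_squeegee [(0.79, array([341.9, 239.9]))]
```

The lid mask corners match the shut-lid model (top at 44 mm) within 1 to 3 px, the nest is unmoved and the bystanders are where they were. One light touch on the free edge confirms its unloaded height.

carry_out([
  [[0,0,45],0,0],
  [[0,0,90],0,0],
  [[0,0,120],0,0],
  [[0,0,135],0,0],
  [[0,0,141],0,0],
  [[0,0,143],0,0],
  [[0,0,145],0,0],
  [[0,0,146],0,0],
  [[0,0,147],0,0],
  [[0,0,147],0,0],
])

```text
time: 30.6
ee_pos: [0.5109, -0.2251, 0.048]
orientation: [0.001, 0.088, 0.996, -0.0]
wrist_force: [0.1, -0.4, 0.7]
grip_width: -0.0002
gripper_force: 0.0
```

carry_out([
  [[0,0,1],0,0],
  [[0,0,1.5],0,0],
  [[0,0,2],0,0],
  [[0,0,2.5],0,0],
  [[0,0,3],0,0],
  [[0,0,3.2],0,0],
  [[0,0,3.4],0,0],
  [[0,0,3.4],0,0],
  [[0,0,3.4],0,0],
  [[0,0,3.4],0,0],
])

```text
time: 31.6
ee_pos: [0.5105, -0.2249, 0.0441]
orientation: [-0.0, 0.088, 0.996, -0.0]
wrist_force: [-1.2, 0.3, 1.6]
grip_width: 0.0
gripper_force: 1.1
```

The free edge is at 44.1 mm with almost no load, so the lid is fully shut. I retreat and hand in.

carry_out([
  [[0,0,-5],0,0],
  [[0,0,-20],0,0],
  [[0,0,-50],0,0],
  [[0,0,-90],0,0],
  [[0,0,-130],0,0],
  [[0,0,-150],0,0],
  [[0,0,-150],0,0],
  [[0,0,-150],0,0],
  [[0,0,-150],0,0],
  [[0,0,-150],0,0],
])

```text
time: 32.6
ee_pos: [0.5096, -0.2244, 0.1919]
orientation: [-0.002, 0.088, 0.996, 0.001]
wrist_force: [-0.4, 0.3, -0.2]
grip_width: -0.0001
gripper_force: 0.0
```

```bash
python3 -c "
from plant import r
print(r.finish_job())"
```

```text
the job is handed in; nothing more can be done
None
```

I handed the job in at 32.6 s with the case flat in the nest, hinge on the orange-stripe side, and the lid shut; its free edge measured 44.1 mm against 44 mm expected. The tab slipped out of the grip on the way over, so I finished by pressing on the lid with closed fingers. I last saw the clip in the case just before the lid came down, and no verdict was returned.

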